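Shut the vegetable drawers but leave the garlic out

ROBOT

A 6-joint arm with a two-finger parallel gripper is mounted at the origin on a cart in front of the work surface, level with it; the furniture and walls round the work are solid. World frame = base frame: x ahead of the robot, y to its left, z up, the work surface at z = 0. Lengths are in m, angles in rad, forces in N, time in s.
With the tool pointing down it reaches from about 0.375 to 0.9 m from the base axis. Payload 3.1 kg.
Tool frame: the origin (TCP) lies at the centre of the arm's flange, where the gripper is bolted on; the fingertips stand 182 mm ahead of it and the grasp point (between the pads) lies 164 mm ahead of it; z points along the fingers, y is the line along which they close (so a half turn about z gives the same grasp; the last joint's range is limited). The gripper opens to 87 mm and grips with 3 to 60 N. Pads are 19 mm wide; open, the fingers measure 117 mm over their backs; the gripper's body (75 mm by 190 mm) begins 51 mm behind the grasp point.
Start: joints at [-1.504, 0.527, 1.433, -0, 1.181, -0.178], TCP at [0.152, -0.606, 0.405] pointing down, gripper open.
Joint ranges: [-3.08, 3.08], [-0.75, 2.2], [0.22, 2.44], [-1.43, 4.57], [0, 2.65], [-2.85, 2.85]. Speed limits (rad/s): [2.79, 2.79, 3.14, 3.14, 3.14, 3.14].

INTERFACE

Orientations are given as a unit quaternion [x, y, z, w].
In Python, from rig import * gives the robot as it stands.
- The arm moves only by the tool move_arm, never from a script. Its argument "commands" is a list that holds one entry, the list of rows, each a list of 6 numbers: the shift along the tool's x, y, z in units of 40 mm (1.0 is 40 mm), then the turn, a rotation vector about the tool's x, y, z in rad. A call has 1 to 12 rows; each row is the pose to reach, as a shift and turn from the pose commanded when the call began, along the tool's axes at that moment; what a row does not reach only later rows make up. A row lasts 1/8 s, in which the tool goes at most 62.5 mm and 10.7 degrees, less where a joint would pass 70% of its speed; a pose out of reach is approached as far as the arm can. A call with a gripper value outside its range is refused whole. "claw" is the closure, from -1 (fully open) to 1 (shut), so that 0 is half open, set as the call begins (left out, the last holds). The fingers move at their own pace and stop on an object; "squeeze" is the grip in N (left out, the last holds). Time passes only in rows, so rows that repeat a pose let the fingers close. It gives the time, the measured TCP pose, the force, the opening and the grip force at its end, in the units of the state.
- get_obs(): the state, without advancing time (a new reading comes with each control period).
- camera(name): name is "side" or "top"; returns a dict with "pixels" (400x640x3 uint8, blue, green, red), "range_z" (400x640 float32, m along the optical axis (not along the pixel's ray), 0 where there is no reading), "camera_matrix" (3x3 intrinsics, pixels), "D" ([k1, k2, p1, p2, k3] as OpenCV has them; the pictures are not rectified), "extrinsics" (4x4, takes a point from world to camera coordinates). Camera axes: x right, y up, looking along -z (the intrinsics and any distortion apply to the point x, -y, -z); pixel columns grow to the right and rows downward; lengths in m; the calibration is good to about 2 mm. A picture is of the moment at which its call begins.
- hand_in(): hands the job in; it is judged then, once.
The state is a dict: "time": time; "q": joint angles; "joint_velocities": joint speeds; "joint_torque": joint torques, N m; "position": TCP position; "tool_rot": TCP orientation; "ft_force": force on the tool from outside, world axes, zero at the start; "moment": the same for the moment, N m; "grip_width": finger opening in m; "grip_force": force on a finger pad.
Only numpy, scipy, OpenCV 4.12 (cv2) and the standard library are available. Lean on these libraries where they do the work, as an engineer would, in place of code of your own. Each camera call takes 0.05 s, during which the arm holds its last target. There are 200 camera calls.

TASK

I am still using the garlic: with the fingertips, push the two drawers of the small wooden chest that hold the lemon and the onion fully shut, and leave the drawer with the garlic standing open as it is. Pick nothing up, do not shove the chest along, and keep the salt shaker on top of it standing; leave the mug and the tin alone.

Things in the scene. Friction and masses are not known exactly. Their poses are not given: they have to be found in the camera images.
- chest: low chest of light wood with three brown drawer fronts side by side, standing loose on the worktop, about 3 kg with its drawers: 150 deep (x) by 326 wide (y) by 120 mm high; its top board overhangs all round by up to 4 mm. Origin at the centre of its underside; its own -x is the front, from which the drawers come out, +y its left as seen from the robot, z up. Push on it with less than about 10 N or it slides along
- drawer_left (a joint): how far the left drawer (as seen from the robot) stands out of the chest, in m: 0 is fully home, about 0.075 to 0.105 at the start, 0.12 the stop; about 1.5 N of sliding friction, no spring and no catch, so it stays where it is left. The drawer's back and side walls are 50 mm high, 4 mm thick
- front_left (a point): point on the outer face of the left drawer's front, on its middle line, 72 mm above the worktop, moving with the drawer; axes as the chest's (the drawer shuts towards its +x). The front is a flat upright panel 100 wide, 92 high, 12 mm thick, from 12 to 104 mm above the worktop; a brass knob 20 mm across stands 18 mm out of it, its centre 38 mm below this point; the face is flat above the knob. Shut, the face stands 13 mm ahead of the chest's own front edge
- drawer_middle (a joint): how far the middle drawer (as seen from the robot) stands out of the chest, in m: 0 is fully home, about 0.075 to 0.105 at the start, 0.12 the stop; about 1.5 N of sliding friction, no spring and no catch, so it stays where it is left. The drawer's back and side walls are 50 mm high, 4 mm thick
- front_middle (a point): point on the outer face of the middle drawer's front, on its middle line, 72 mm above the worktop, moving with the drawer; axes as the chest's (the drawer shuts towards its +x). The front is a flat upright panel 100 wide, 92 high, 12 mm thick, from 12 to 104 mm above the worktop; a brass knob 20 mm across stands 18 mm out of it, its centre 38 mm below this point; the face is flat above the knob. Shut, the face stands 13 mm ahead of the chest's own front edge
- drawer_right (a joint): how far the right drawer (as seen from the robot) stands out of the chest, in m: 0 is fully home, about 0.075 to 0.105 at the start, 0.12 the stop; about 1.5 N of sliding friction, no spring and no catch, so it stays where it is left. The drawer's back and side walls are 50 mm high, 4 mm thick
- front_right (a point): point on the outer face of the right drawer's front, on its middle line, 72 mm above the worktop, moving with the drawer; axes as the chest's (the drawer shuts towards its +x). The front is a flat upright panel 100 wide, 92 high, 12 mm thick, from 12 to 104 mm above the worktop; a brass knob 20 mm across stands 18 mm out of it, its centre 38 mm below this point; the face is flat above the knob. Shut, the face stands 13 mm ahead of the chest's own front edge
- garlic: white garlic bulb, 55 x 53 x 56 mm, lying in one of the three drawers (any of them); origin at the centre of its underside as it stands
- lemon: yellow lemon, 70 x 50 x 50 mm, lying in another of the drawers; origin at the centre of its underside as first laid
- onion: red onion, 68 x 68 x 72 mm, lying in the remaining drawer; origin at the centre of its underside as first laid
- salt_shaker: salt shaker, 44 mm across, 90 mm high, standing loose on the rear half of the chest's top; origin at the centre of its underside
- mug: white spotted mug, 90 mm across, 93 mm high, standing on the worktop to the left; origin at the centre of its underside
- tin: low green food tin, 76 mm across, 58 mm high, standing on the worktop to the right; origin at the centre of its underside
Not all that is in view belongs to the job. What is shaped like the garlic but pink or purple is not meant.

How it is judged:
At the end, for the whole second after the job is handed in: The drawers with the lemon and the onion are within 5 mm of fully home, the drawer with the garlic still stands out by more than 55 mm, lemon, onion and garlic each lie in a drawer, and the chest is at rest (((x of garlic in the frame of front_left between 0 and 0.15 m and y of garlic in the frame of front_left between -0.052 and 0.052 m and z of garlic in the frame of front_left between -0.07 and 0.03 m and value of joint drawer_left above 0.055 m and value of joint each of drawer_middle, drawer_right below 0.005 m) or (x of garlic in the frame of front_middle between 0 and 0.15 m and y of garlic in the frame of front_middle between -0.052 and 0.052 m and z of garlic in the frame of front_middle between -0.07 and 0.03 m and value of joint drawer_middle above 0.055 m and value of joint each of drawer_left, drawer_right below 0.005 m) or (x of garlic in the frame of front_right between 0 and 0.15 m and y of garlic in the frame of front_right between -0.052 and 0.052 m and z of garlic in the frame of front_right between -0.07 and 0.03 m and value of joint drawer_right above 0.055 m and value of joint each of drawer_left, drawer_middle below 0.005 m)) and ((x of lemon in the frame of front_left between 0 and 0.15 m and y of lemon in the frame of front_left between -0.052 and 0.052 m and z of lemon in the frame of front_left between -0.07 and 0.03 m) or (x of lemon in the frame of front_middle between 0 and 0.15 m and y of lemon in the frame of front_middle between -0.052 and 0.052 m and z of lemon in the frame of front_middle between -0.07 and 0.03 m) or (x of lemon in the frame of front_right between 0 and 0.15 m and y of lemon in the frame of front_right between -0.052 and 0.052 m and z of lemon in the frame of front_right between -0.07 and 0.03 m)) and ((x of onion in the frame of front_left between 0 and 0.15 m and y of onion in the frame of front_left between -0.052 and 0.052 m and z of onion in the frame of front_left between -0.07 and 0.03 m) or (x of onion in the frame of front_middle between 0 and 0.15 m and y of onion in the frame of front_middle between -0.052 and 0.052 m and z of onion in the frame of front_middle between -0.07 and 0.03 m) or (x of onion in the frame of front_right between 0 and 0.15 m and y of onion in the frame of front_right between -0.052 and 0.052 m and z of onion in the frame of front_right between -0.07 and 0.03 m)) and linear speed of chest below 0.01 m/s); the robot touches nothing.
It fails at once if the garlic, the lemon or the onion is lifted out of its drawer (height (world z) of any of garlic, lemon, onion above 0.1 m).
It fails at once if the chest is lifted, tipped or shoved (over 15 mm up, 0.1 rad, or 30 mm from its place) (height (world z) of chest above 0.015 m or angle between chest's own z axis and vertical above 0.1 rad or distance of chest from where it was at the start of the episode above 0.03 m).
It fails at once if the chest is pushed with the arm or the gripper's body instead of the fingers (contact force between the arm and chest above 3 N).
It fails at once if the salt shaker is picked up, tipped over or knocked off the chest (angle between salt_shaker's own z axis and vertical above 0.5 rad or height (world z) of salt_shaker above 0.14 m or height (world z) of salt_shaker below 0.1 m).
It fails at once if the mug or the tin is moved more than 20 mm (distance of any of mug, tin from where it was at the start of the episode above 0.02 m).
It also fails if it takes over 42 s, if anything falls off the work surface, if the arm or the gripper's body presses on something with over 40 N, if the wrist force passes 120 N, or if a joint passes its speed limit or range.

## Working session

There is one attempt and no reset: what is moved stays moved. The work goes in short steps, Python scripts to look and compute and a tool call to move; the robot and the scene stay as the last step left them, time stands still between calls to the robot, and variables do not carry over. Pictures are saved under pics/ and viewed, at most 10 in all, crops included, and the job is handed in when it is done.

Besides the shell and the picture viewer there is one more tool, called after "Request:" as name(argument=value, ...) on one line, values as JSON. move_arm: Moves the arm, as the interface text tells. Its arguments: {"type":"object","properties":{"commands":{"type":"array","items":{"type":"array","items":{"type":"array","items":{"type":"number"}}}},"claw":{"type":"number"},"squeeze":{"type":"number"}},"required":["commands"]}

```bash
mkdir -p pics; cat > h.py <<'E'
from rig import *
import numpy as np, cv2
def snap(n,f=None):
    c=camera(n)
    if f: cv2.imwrite('pics/'+f,c["pixels"])
    return c
def world(c,u,v,r=2):
    K=np.array(c["camera_matrix"]);D=np.array(c["D"]);E=np.array(c["extrinsics"])
    z=c["range_z"][v-r:v+r+1,u-r:u+r+1]; z=np.median(z[z>0])
    x,y=cv2.undistortPoints(np.array([[[u,v]]],float),K,D)[0,0]
    return (np.linalg.inv(E)@[x*z,-y*z,-z,1])[:3]
def cloud(c):
    K=np.array(c["camera_matrix"]);D=np.array(c["D"]);E=np.array(c["extrinsics"])
    v,u=np.mgrid[0:400,0:640]
    p=cv2.undistortPoints(np.stack([u,v],-1).reshape(-1,1,2).astype(float),K,D)[:,0]
    z=c["range_z"].reshape(-1)
    P=np.stack([p[:,0]*z,-p[:,1]*z,-z,np.ones_like(z)],-1)@np.linalg.inv(E).T
    P[z<=0]=np.nan
    return P[:,:3].reshape(400,640,3)
E
python3 - <<'E'
from h import *
a=snap("top","t0.png");b=snap("side","s0.png")
o=get_obs();print(o)
np.savez('c0.npz',t=cloud(a),s=cloud(b))
E
```

```text
{'time': 0.1, 'q': array([-1.50450574e+00,  5.28394209e-01,  1.43375830e+00,  2.59755426e-05,
        1.18145360e+00, -1.78468312e-01]), 'joint_velocities': array([-1.48781052e-03, -2.70675138e-03, -3.72049885e-03, -6.06955273e-04,
        1.32867846e-05,  7.73433661e-05]), 'joint_torque': array([ 4.95250151e-04, -4.40985703e+01, -1.77150840e+01,  6.34731981e-02,
        5.34255698e-02, -3.97497331e-05]), 'position': array([ 0.15148161, -0.60604906,  0.40386129]), 'tool_rot': array([ 9.92521077e-01,  1.22069235e-01,  6.84284826e-05, -1.00447083e-03]), 'ft_force': array([-0.21758499, -1.05856353, -0.208103  ]), 'moment': array([-0.03918916,  0.02330275,  0.00677468]), 'grip_force': 0.0, 'grip_width': 0.08715203759742682}
```

View pics/t0.png

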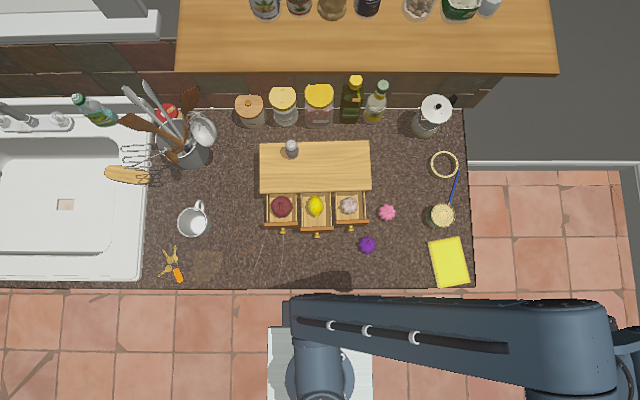

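View pics/s0.png

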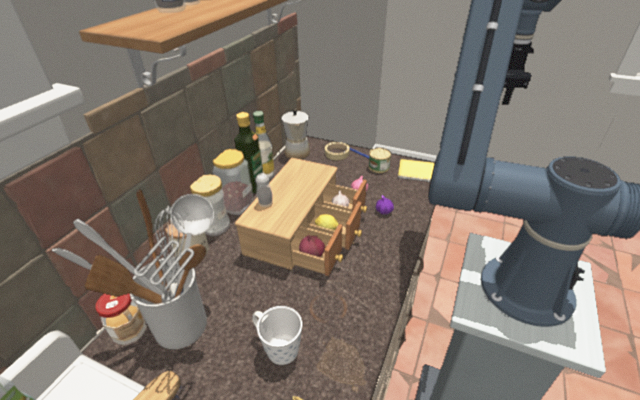

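Top view: the onion is in the left drawer (281,206), the lemon in the middle one (316,206), and a whitish bulb in the right one (348,206). The pink (387,212) and purple (367,244) bulbs on the worktop are decoys. Next I'll check the choice in a close crop and measure the chest.

```bash
python3 - <<'E'
from h import *
im=cv2.imread('pics/t0.png')[130:260,240:420]
cv2.imwrite('pics/t0c.png',cv2.resize(im,None,fx=4,fy=4,interpolation=cv2.INTER_CUBIC))
P=np.load('c0.npz')['t']
X=P[...,0];Y=P[...,1];Z=P[...,2]
roi=np.zeros(X.shape,bool);roi[130:260,240:380]=1
m=roi&(abs(Z-.12)<.005)
pts=P[m][:,:2].astype(np.float32);r=cv2.minAreaRect(pts);print('top',r,cv2.boxPoints(r))
m=roi&(abs(Z-.104)<.006)&(np.arange(400)[:,None]>196)
n,l,s,c=cv2.connectedComponentsWithStats(m.astype(np.uint8))
for i in range(1,n):
  if s[i,4]>15:
    q=P[l==i];print(s[i],q.min(0),q.max(0),np.median(q,0))
for u,v in [(283,231),(317,236),(351,229),(387,212),(367,244),(192,220),(442,215),(291,148)]:
    a=P[v-2:v+3,u-2:u+3].reshape(-1,3);print(u,v,np.nanmedian(a,0).round(3))
E
```

```text
top ((0.6287424564361572, 0.01154191792011261), (0.1562035083770752, 0.3344109058380127), 1.8620069026947021) [[ 0.54524904  0.17612137]
 [ 0.55611485 -0.15811296]
 [ 0.71223587 -0.15303753]
 [ 0.70137006  0.1811968 ]]
[336 219  34   5 132] [ 0.45934204 -0.14812767  0.09813352] [ 0.47187415 -0.05005926  0.10877956] [ 0.46538448 -0.09878361  0.10238363]
[264 222  34   5 134] [0.45162405 0.06485323 0.09801655] [0.46421524 0.16225492 0.10799837] [0.45795886 0.11340423 0.10249869]
[300 226  34   5 139] [ 0.43927599 -0.04112855  0.09803673] [0.45164384 0.05618746 0.10922369] [0.44521725 0.00608064 0.10271073]
283 231 [0.443 0.111 0.038]
317 236 [0.427 0.006 0.039]
351 229 [ 0.448 -0.099  0.038]
387 212 [ 0.5   -0.213  0.045]
367 244 [ 0.401 -0.147  0.045]
192 220 [0.481 0.404 0.012]
442 215 [ 0.489 -0.382  0.053]
291 148 [0.659 0.078 0.203]
```

View pics/t0c.png

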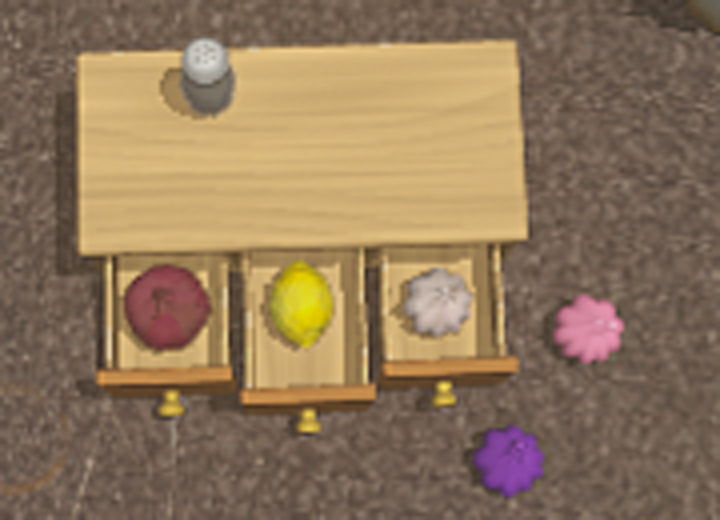

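White garlic (348,206) is in the right drawer, so the left (onion) and middle (lemon) drawers get shut. The chest is yawed about 1.9°. The faces are at x≈0.452 (left) and 0.439 (middle). Heights, spacing and width agree with the given sizes. I'll close the fingers and swing round.

Request:
move_arm(commands=[[[0.8,-0.4,0,0,0,0.02],[1.9,-0.95,0,0,0,0.05],[3.1,-1.55,0,0,0,0.08],[4.3,-2.15,0,0,0,0.11],[5.5,-2.75,0,0,0,0.14],[6.7,-3.35,0,0,0,0.17],[7.7,-3.9,0,0,0,0.2],[8.8,-4.4,0,0,0,0.212],[8.8,-4.4,0,0,0,0.212],[8.8,-4.4,0,0,0,0.212]]], claw=1, squeeze=5)

```text
time: 1.35
position: [0.4502, -0.3503, 0.4044]
tool_rot: [1.0, 0.017, -0.0, -0.0]
ft_force: [-0.6, 0.8, -0.5]
grip_width: 0.0016
grip_force: 0.0
```

Request:
move_arm(commands=[[[0,-1,0,0,0,0],[-0.1,-2.5,0,0,0,0],[-0.2,-4.0,0,0,0,0],[-0.3,-5.5,0,0,0,0],[-0.4,-7.0,0,0,0,0],[-0.5,-8.5,0,0,0,0],[-0.6,-10,0,0,0,0],[-0.6,-11.5,0,0,0,0],[-0.6,-11.5,0,0,0,0],[-0.6,-11.5,1.3,0,0,0],[-0.6,-11.5,2.5,0,0,0],[-0.6,-11.5,2.5,0,0,0]]])

```text
time: 2.85
position: [0.4106, 0.1068, 0.3023]
tool_rot: [1.0, 0.015, -0.004, 0.0]
ft_force: [0.0, 0.0, 0.3]
grip_width: 0.0006
grip_force: 0.0
```

Request:
move_arm(commands=[[[0,0,0.6,0,0,0],[0,0,1.25,0,0,0],[0,0,1.25,0,0,0]]])

```text
time: 3.22
position: [0.4119, 0.1075, 0.2553]
tool_rot: [1.0, 0.015, -0.0, 0.0]
ft_force: [0.1, -0.2, 0.3]
grip_width: 0.0006
grip_force: 0.0
```

```bash
python3 - <<'E'
from h import *
c=snap("side");im=c["pixels"][120:320,200:460]
cv2.imwrite('pics/s1.png',cv2.resize(im,None,fx=3,fy=3))
print(get_obs()["position"],get_obs()["ft_force"])
E
```

```text
[0.41207611 0.10775454 0.25587867] [-0.46823856 -0.05293368 -0.35810609]
```

View pics/s1.png

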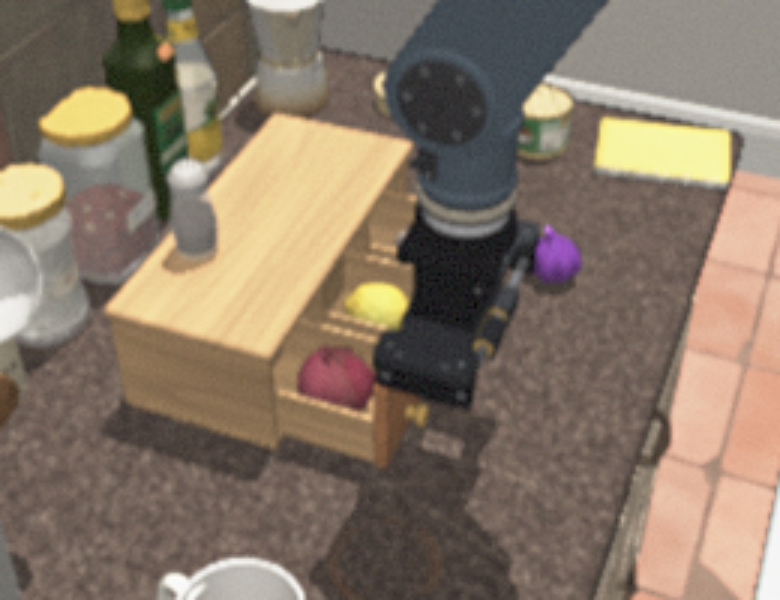

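The gripper's body is clear above the drawer front and the onion (crop 335,378), with the fingertips ahead of the left face. I'll push slowly and stop short of home.

Request:
move_arm(commands=[[[0.3,0,0.05,0,0,0],[0.5,0,0.05,0,0,0],[0.6,0,0.05,0,0,0],[0.7,0,0.05,0,0,0],[0.8,0,0.05,0,0,0],[0.9,0,0.05,0,0,0],[1.05,0,0.05,0,0,0],[1.2,0,0.05,0,0,0],[1.35,0,0.05,0,0,0],[1.5,0,0.05,0,0,0],[1.65,0,0.05,0,0,0],[1.8,0,0.05,0,0,0]]])

```text
time: 4.78
position: [0.4836, 0.111, 0.2526]
tool_rot: [1.0, 0.016, -0.0, 0.0]
ft_force: [-1.8, 0.3, -2.1]
grip_width: 0.0008
grip_force: 0.8
```

Request:
move_arm(commands=[[[0.1,0,0,0,0,0],[0.2,0,0,0,0,0],[0.3,0,0,0,0,0],[0.4,0,0,0,0,0],[0.5,0,0,0,0,0],[0.6,0,0,0,0,0],[0.65,0,0,0,0,0],[0.7,0,0,0,0,0],[0.75,0,0,0,0,0],[0.8,0,0,0,0,0],[0.8,0,0,0,0,0]]])

```text
time: 6.15
position: [0.5156, 0.1121, 0.2529]
tool_rot: [1.0, 0.016, 0.001, -0.0]
ft_force: [-0.6, -0.2, -0.6]
grip_width: 0.0005
grip_force: 0.3
```

```bash
python3 - <<'E'
from h import *
c=snap("side");im=c["pixels"][120:320,200:460]
cv2.imwrite('pics/s2.png',cv2.resize(im,None,fx=3,fy=3))
o=get_obs();print(o["time"],o["position"],o["ft_force"])
E
```

```text
6.2 [0.5155849  0.11216007 0.25288616] [-0.40761023 -0.74160161  0.47206324]
```

View pics/s2.png

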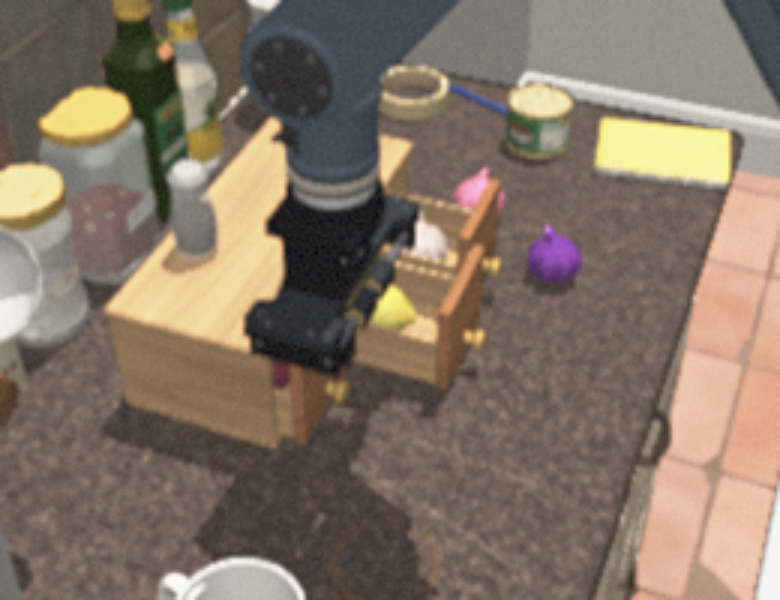

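The left drawer is following and about 10 mm is left (the gap at crop 285,400). The chest and shaker are undisturbed, so I'll creep on and watch the force.

Request:
move_arm(commands=[[[0.05,0,0,0,0,0],[0.1,0,0,0,0,0],[0.15,0,0,0,0,0],[0.2,0,0,0,0,0],[0.2,0,0,0,0,0]]])

```text
time: 6.82
position: [0.5236, 0.1124, 0.2528]
tool_rot: [1.0, 0.016, 0.0, -0.0]
ft_force: [-1.4, -0.0, 0.1]
grip_width: 0.0006
grip_force: 0.3
```

Request:
move_arm(commands=[[[0.03,0,0,0,0,0],[0.05,0,0,0,0,0],[0.05,0,0,0,0,0]]])

```text
time: 7.2
position: [0.5253, 0.1124, 0.2527]
tool_rot: [1.0, 0.016, 0.0, -0.0]
ft_force: [-0.7, 1.3, -0.3]
grip_width: 0.0005
grip_force: 0.6
```

Request:
move_arm(commands=[[[0.02,0,0,0,0,0],[0.05,0,0,0,0,0],[0.05,0,0,0,0,0]]])

```text
time: 7.58
position: [0.5274, 0.1125, 0.2527]
tool_rot: [1.0, 0.016, 0.0, -0.0]
ft_force: [-1.4, 0.6, 0.2]
grip_width: 0.0001
grip_force: 0.5
```

Request:
move_arm(commands=[[[0.02,0,0,0,0,0],[0.04,0,0,0,0,0]]])

```text
time: 7.82
position: [0.5284, 0.1126, 0.2527]
tool_rot: [1.0, 0.016, -0.001, 0.0]
ft_force: [-3.6, 0.2, 2.8]
grip_width: 0.0009
grip_force: 1.8
```

```bash
python3 - <<'E'
from h import *
c=snap("side");im=c["pixels"][210:290,260:360]
cv2.imwrite('pics/s3.png',cv2.resize(im,None,fx=6,fy=6))
o=get_obs();print(o["time"],o["position"],o["ft_force"])
E
```

```text
7.875 [0.52841803 0.11255109 0.25272291] [-3.06906717  0.56619016  2.04615751]
```

View pics/s3.png

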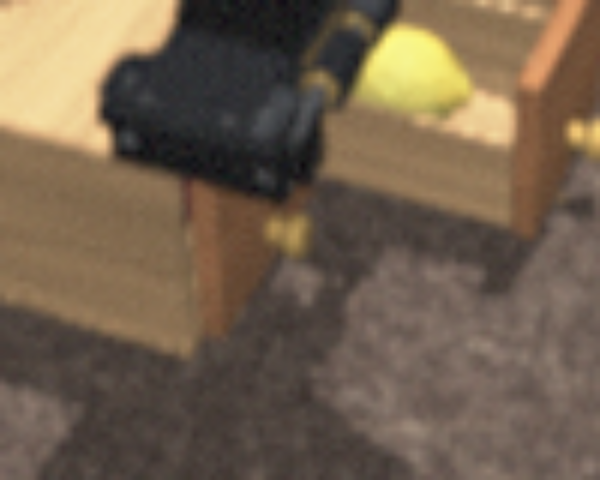

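The gap (crop 190,210) is nearly closed and the force is starting to rise, so the drawer is probably at its stop. I'll make one small push more to confirm.

Request:
move_arm(commands=[[[0.015,0,0,0,0,0],[0.025,0,0,0,0,0],[0.025,0,0,0,0,0]]])

```text
time: 8.25
position: [0.5287, 0.1126, 0.2527]
tool_rot: [1.0, 0.016, -0.002, 0.0]
ft_force: [-5.7, 0.4, 3.6]
grip_width: 0.0004
grip_force: 2.8
```

The force is up and the position has stopped, so the left drawer is home. I'll retract and shift across to the middle.

Request:
move_arm(commands=[[[-0.3,0,0,0,0,0],[-1.2,0,0,0,0,0],[-2.2,0,0,0,0,0],[-3.2,0,0,0,0,0],[-3.2,0,0,0,0,0],[-3.2,0.8,0,0,0,0],[-3.2,1.7,0,0,0,0],[-3.2,2.55,0,0,0,0],[-3.2,2.55,0,0,0,0],[-3.2,2.55,0,0,0,0]]])

```text
time: 9.5
position: [0.406, 0.0064, 0.2528]
tool_rot: [1.0, 0.016, 0.001, 0.0]
ft_force: [0.1, -0.3, 0.0]
grip_width: 0.0004
grip_force: 0.0
```

Request:
move_arm(commands=[[[0.3,0,0,0,0,0],[0.45,0,0,0,0,0],[0.55,0,0,0,0,0],[0.65,0,0,0,0,0],[0.75,0,0,0,0,0],[0.9,0,0,0,0,0],[1.05,0,0,0,0,0],[1.2,0,0,0,0,0],[1.35,0,0,0,0,0],[1.5,0,0,0,0,0],[1.65,0,0,0,0,0],[1.8,0,0,0,0,0]]])

```text
time: 11.0
position: [0.4776, 0.0088, 0.2527]
tool_rot: [1.0, 0.016, -0.0, 0.0]
ft_force: [-0.9, 0.6, -1.4]
grip_width: 0.0005
grip_force: 0.8
```

Request:
move_arm(commands=[[[0.15,0,0,0,0,0],[0.3,0,0,0,0,0],[0.45,0,0,0,0,0],[0.6,0,0,0,0,0],[0.75,0,0,0,0,0],[0.85,0,0,0,0,0],[0.95,0,0,0,0,0],[1.05,0,0,0,0,0],[1.15,0,0,0,0,0],[1.2,0,0,0,0,0],[1.2,0,0,0,0,0]]])

```text
time: 12.38
position: [0.5256, 0.0104, 0.2529]
tool_rot: [1.0, 0.016, 0.001, -0.0]
ft_force: [0.4, 0.3, 1.0]
grip_width: 0.0003
grip_force: 0.1
```

Request:
move_arm(commands=[[[0.03,0,0,0,0,0],[0.06,0,0,0,0,0],[0.08,0,0,0,0,0],[0.08,0,0,0,0,0]]])

```text
time: 12.88
position: [0.5285, 0.0105, 0.2528]
tool_rot: [1.0, 0.016, 0.0, -0.0]
ft_force: [-0.4, 0.1, 0.6]
grip_width: 0.0007
grip_force: 0.6
```

Request:
move_arm(commands=[[[0.03,0,0,0,0,0],[0.06,0,0,0,0,0],[0.08,0,0,0,0,0],[0.08,0,0,0,0,0]]])

```text
time: 13.38
position: [0.5313, 0.0106, 0.2527]
tool_rot: [1.0, 0.016, -0.001, -0.0]
ft_force: [-2.3, 0.3, 2.2]
grip_width: 0.0003
grip_force: 1.4
```

Request:
move_arm(commands=[[[0.015,0,0,0,0,0],[0.03,0,0,0,0,0],[0.03,0,0,0,0,0]]])

```text
time: 13.75
position: [0.5317, 0.0106, 0.2527]
tool_rot: [1.0, 0.017, -0.002, -0.0]
ft_force: [-5.4, -0.8, 5.0]
grip_width: 0.0006
grip_force: 2.9
```

The middle drawer is home at the expected spot with the same force signature. I'll retract, rise and clear the view.

Request:
move_arm(commands=[[[-0.3,0,0,0,0,0],[-1.2,0,0,0,0,0],[-2.2,0,0,0,0,0],[-2.6,0,0,0,0,0],[-2.6,0,-1,0,0,0],[-2.6,0,-2.2,0,0,0],[-2.6,0,-3.5,0,0,0],[-2.4,1,-3.8,0,0,0],[-2.2,2.4,-3.8,0,0,0],[-2,3.9,-3.8,0,0,0],[-2,5.4,-3.8,0,0,0],[-2,6.9,-3.8,0,0,0]]])

```text
time: 15.25
position: [0.4619, -0.27, 0.4049]
tool_rot: [1.0, 0.016, 0.001, 0.001]
ft_force: [1.3, 0.7, 0.3]
grip_width: 0.0006
grip_force: 0.0
```

Request:
move_arm(commands=[[[0,1,0,0,0,0],[0,2.4,0,0,0,0],[0,3.2,0,0,0,0],[0,3.2,0,0,0,0]]])

```text
time: 15.75
position: [0.4659, -0.3985, 0.4045]
tool_rot: [1.0, 0.015, 0.001, 0.001]
ft_force: [-0.3, 0.4, 0.3]
grip_width: 0.001
grip_force: 0.0
```

```bash
python3 - <<'E'
from h import *
c=snap("top");im=c["pixels"][130:260,240:420]
cv2.imwrite('pics/t1.png',cv2.resize(im,None,fx=4,fy=4,interpolation=cv2.INTER_CUBIC))
P=cloud(c);Z=P[...,2]
roi=np.zeros(Z.shape,bool);roi[130:260,240:380]=1
r=cv2.minAreaRect(P[roi&(abs(Z-.12)<.005)][:,:2].astype(np.float32));print('top',r)
m=roi&(abs(Z-.104)<.006)&(np.arange(400)[:,None]>185)
n,l,s,_=cv2.connectedComponentsWithStats(m.astype(np.uint8))
for i in range(1,n):
  if s[i,4]>10:
    q=P[l==i];print(s[i],q.min(0).round(4),q.max(0).round(4))
o=get_obs();print(o["time"],o["position"],o["ft_force"])
E
```

```text
top ((0.6292322874069214, 0.01172475516796112), (0.15651699900627136, 0.3342265784740448), 1.5923513174057007)
[264 193  34   5 123] [0.5381 0.0653 0.098 ] [0.5511 0.1642 0.1086]
[299 192  34   5 128] [ 0.541  -0.0393  0.0982] [0.5538 0.0595 0.1098]
[336 219  32   6 120] [ 0.4574 -0.1422  0.098 ] [ 0.4717 -0.05    0.1092]
15.8 [ 0.46579225 -0.39662376  0.40430825] [ 0.61256073  0.7901474  -0.29330638]
```

View pics/t1.png

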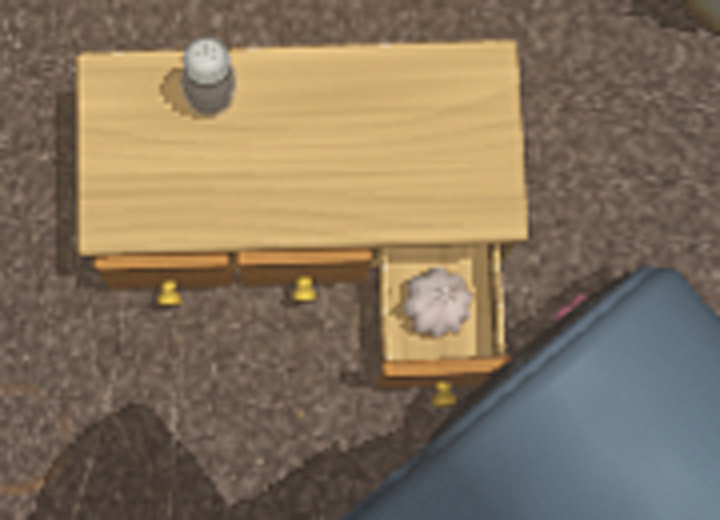

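Both drawers are flush at the home line, with faces at x = 0.538 and 0.541 as predicted. The garlic drawer is still out and the chest and shaker haven't moved.

```bash
python3 -c "
from rig import *
print(hand_in())"
```

```text
the job is handed in; nothing more can be done
None
```

The left (onion) and middle (lemon) drawers are pushed fully shut. The right drawer with the garlic still stands open, the chest and salt shaker haven't moved, and I kept clear of the mug and tin; the job is handed in, but no verdict came back.

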